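# Release the brake and start the microtome from its console

## Robot

A 7-joint arm with a two-finger parallel gripper is mounted at the origin on the work surface. World frame = base frame: x ahead of the robot, y to its left, z up, the work surface at z = 0. Lengths are in m, angles in rad, forces in N, time in s.
With the tool pointing down it reaches from about 0.4 to 0.85 m from the base axis. Payload 4.4 kg.
Tool frame: the origin (TCP) lies midway between the tips of the shut fingers; the grasp point (between the pads) lies 19 mm behind it; z points along the fingers, y is the line along which they close (so a half turn about z gives the same grasp; the last joint's range is limited). The gripper opens to 94 mm and grips with 3 to 60 N. Pads are 16 mm wide; open, the fingers measure 119 mm over their backs; the gripper's body (75 mm by 177 mm) begins 78 mm behind the grasp point.
Start: joints at [-1.325, 0.628, 0.038, 1.517, -0.027, 0.996, -0.02], TCP at [0.199, 0.619, 0.205] pointing down, gripper open.
Joint ranges: [-3.06, 3.06], [-0.37, 2.12], [-1.25, 1.32], [0.18, 2.47], [-1.1, 4.24], [0.23, 1.98], [-2.94, 2.94]. Speed limits (rad/s): [2.57, 2.57, 3.14, 3.14, 3.14, 3.14, 3.14].

## Interface

Orientations are given as a 3x3 rotation matrix whose columns are the frame's x, y, z axes.
In Python, from rig import manip gives the robot as it stands.
- The arm moves only by the tool step_arm, never from a script. Its argument "plan" is a list of rows, each an object of numbers: "gripper": the opening, from 0 (shut) to 1 (fully open); "x", "y", "z": the shift along the tool's x, y, z in cm; "yaw": the turn about the tool's z in rad. A call has 1 to 12 rows; each row is the pose to reach, as a shift and turn from the pose commanded when the call began, along the tool's axes at that moment; what a row does not reach only later rows make up. A row lasts 1/8 s, in which the tool goes at most 62.5 mm and 10.7 degrees, less where a joint would pass 70% of its speed; a pose out of reach is approached as far as the arm can. A call with a gripper value outside its range is refused whole. The fingers move at their own pace and stop on an object; "newtons" is the grip in N (left out, the last holds). Time passes only in rows, so rows that repeat a pose let the fingers close. It gives the time, the measured TCP pose, the force, the opening and the grip force at its end, in the units of the state.
- manip.get_obs(): the state, without advancing time (a new reading comes with each control period).
- manip.grab_frame(name): name is "scene" or "side" or "wrist"; returns a dict with "pixels" (384x512x3 uint8, red, green, blue), "camera_matrix" (3x3 intrinsics, pixels), "dist" ([k1, k2, p1, p2, k3] as OpenCV has them; the pictures are not rectified), "cam_to_world" (4x4, takes a point from camera to world coordinates). Camera axes: x right, y up, looking along -z (the intrinsics and any distortion apply to the point x, -y, -z); pixel columns grow to the right and rows downward; lengths in m; the calibration is good to about 2 mm. A picture is of the moment at which its call begins. There is no depth.
- manip.finish_job(): hands the job in; it is judged then, once.
Trained networks look in a picture, given as the dict that the camera call returned (one of the last four; its "shot" number tells which), for a name from the list of things; names that differ only in an ending like _2 or _b are one class to them, and where a whole thing is asked for, a point or a joint stands for the part that bears it (a point fixed in the world has none). Each returns a list of dicts, best first, with "score" (0 to 1); they miss things now and then, are a little off and sometimes report something else, mostly with a low value. They report only what shows in the picture. A call takes as long as a camera call.
- manip.search_frame(target, picture): "uv" ([column, row] in pixels, amid what is visible of it).
- manip.cut_out(target, picture): "pixels" (384x512 bool, what is visible of it) and "uv" ([column, row] in pixels, amid what is visible of it).
The state is a dict: "time_s": time; "joint_pos": joint angles; "joint_velocities": joint speeds; "joint_torque": joint torques, N m; "ee_pos": TCP position; "tcp_rot": TCP orientation; "wrist_force": force on the tool from outside, world axes, zero at the start; "wrist_torque": the same for the moment, N m; "grip_width": finger opening in m; "grip_force": force on a finger pad.
Only numpy, scipy, OpenCV 4.12 (cv2) and the standard library are available. Lean on these libraries where they do the work, as an engineer would, in place of code of your own. Each camera call takes 0.05 s, during which the arm holds its last target. There are 200 camera calls.

## Task

On the microtome's control console, press the long bar key fully down and let it spring back up (this releases the handwheel brake), then press the large round key fully down and let it go (this starts the cutting stroke). Press one key at a time, and do not press the square key or the small round key.

Things in the scene. Friction and masses are not known exactly. Their poses are not given: they have to be found in the camera images.
- bar_top (a point): Centre of the top of the long bar key (brake release), white plastic, 24 mm by 54 mm; x across the bar, y along it, z up. It sits, like the other three keys, in a black 62 mm square bezel on the flat top of an ivory console, 13 mm proud of the bezel, top 58 mm above the bench. Moves straight down 7 mm: starts at 1.5 N, fully down on a stop at 5 N, springs back when let go.
- round_top (a point): Centre of the top of the large round key (start), 40 mm diameter, same white plastic and height, z up. The keys form a 2 by 2 block, 74 mm between centres; which key has which place changes from run to run. Moves straight down 7 mm: starts at 1.5 N, fully down on a stop at 5 N, springs back when let go.
- square_top (a point): Centre of the top of the square key, 32 mm by 32 mm, same plastic, height and spring: not to be pressed. The console is fixed to the bench, 210 mm by 180 mm, 40 mm high, with a dark display strip along its side away from the robot; it and its keys turn up to 0.45 rad either way.
- small_top (a point): Centre of the top of the small round key, 20 mm diameter, same plastic, height and spring: not to be pressed. Loose things up to 45 mm high lie on the bench around the console.

How it is judged:
By the outcome, as a careful person would: the job done as asked, in the order asked, and still so for the second after the job is handed in, with the robot touching nothing.
It also fails if it takes over 32 s, if anything falls off the work surface, if the arm or the gripper's body presses on something with over 40 N, if the wrist force passes 120 N, or if a joint passes its speed limit or range.

## Working session

There is one attempt and no reset: what is moved stays moved. The work goes in short steps, Python scripts to look and compute and a tool call to move; the robot and the scene stay as the last step left them, time stands still between calls to the robot, and variables do not carry over. Pictures are saved under pics/ and viewed, at most 10 in all, crops included, and the job is handed in when it is done.

Besides the shell and the picture viewer there is one more tool, called after "Request:" by a JSON object that holds its "fn" and its "kwargs", one argument or row to a line. step_arm: Moves the arm, as the interface text tells. Its arguments: {"type":"object","properties":{"plan":{"type":"array"},"newtons":{"type":"number"}},"required":["plan"]}

```bash
mkdir -p pics
cat > h.py <<'E'
import numpy as np, cv2
from rig import manip
def ray(p,uv):
    q=cv2.undistortPoints(np.array([[uv]],float),np.array(p["camera_matrix"]),np.array(p["dist"]))[0,0]
    T=np.array(p["cam_to_world"]); d=T[:3,:3]@np.array([q[0],-q[1],-1]); return T[:3,3],d
def onz(p,uv,z):
    o,d=ray(p,uv); return o+d*(z-o[2])/d[2]
NAMES=["bar_top","round_top","square_top","small_top"]
def look(cams,z=.058):
    for c in cams:
        p=manip.grab_frame(c)
        cv2.imwrite(f"pics/{c}_{p['shot']}.png",p["pixels"][:,:,::-1]); print(c,p["shot"])
        for n in NAMES:
            for r in manip.search_frame(n,p)[:2]: print(n,round(r["score"],2),np.round(r["uv"],1),np.round(onz(p,r["uv"],z),4))
E
python3 - <<'E'
from h import *
look(["scene","side"])
o=manip.get_obs(); print(o["time_s"],o["ee_pos"],o["tcp_rot"],o["grip_width"])
a=cv2.imread("pics/scene_1.png")
E
ls pics
```

```text
scene 1
bar_top 0.92 [316.2 202.3] [0.5434 0.1335 0.058 ]
round_top 0.86 [297.5 165. ] [0.4684 0.1215 0.058 ]
square_top 0.66 [266.8 216.1] [0.5582 0.0605 0.058 ]
small_top 0.75 [250.  179.6] [0.488  0.0466 0.058 ]
side 2
bar_top 0.65 [264.1 231.8] [0.5382 0.1412 0.058 ]
round_top 0.65 [307.7 231. ] [0.4605 0.1311 0.058 ]
square_top 0.77 [260.3 203.1] [0.5525 0.0719 0.058 ]
0.5 [0.19938275 0.61867077 0.20546022] [[-9.51788979e-01  3.06753546e-01 -3.91052734e-05]
 [ 3.06753547e-01  9.51788979e-01 -1.00027077e-05]
 [ 3.41516022e-05 -2.15161483e-05 -9.99999999e-01]] 0.09419134189058871
scene_1.png
side_2.png
```

View pics/scene_1.png

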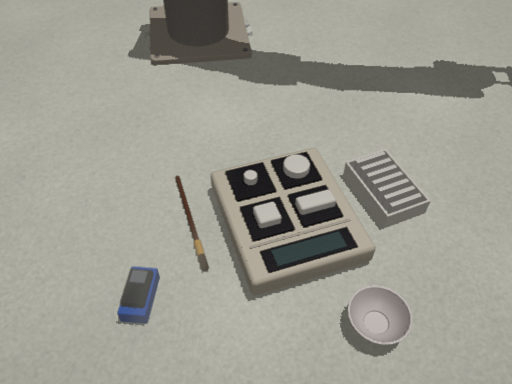

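View pics/side_2.png

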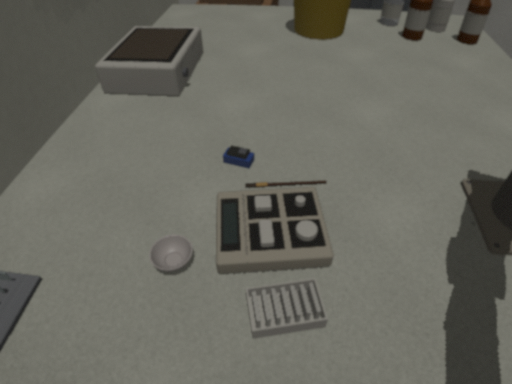

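Request:
{"fn": "step_arm", "kwargs": {
  "plan": [
    {"x":-44,"y":-37,"gripper":0},
    {"x":-44,"y":-37,"gripper":0},
    {"x":-44,"y":-37,"gripper":0},
    {"x":-44,"y":-37,"gripper":0},
    {"x":-44,"y":-37,"gripper":0},
    {"x":-44,"y":-37,"gripper":0},
    {"x":-44,"y":-37,"gripper":0},
    {"x":-44,"y":-37,"gripper":0},
    {"x":-44,"y":-37,"gripper":0},
    {"x":-44,"y":-37,"gripper":0},
    {"x":-44,"y":-37,"gripper":0},
    {"x":-44,"y":-37,"gripper":0}
  ]
}}

```text
invalid input at $.plan[0]: expected keys gripper, x, y, z, yaw
```

```bash
python3 - <<'E'
from h import *
look(["wrist"])
o=manip.get_obs(); print(o["time_s"],o["ee_pos"],o["tcp_rot"],o["grip_width"],o["wrist_force"])
E
ls pics
```

```text
wrist 3
0.75 [0.19935931 0.61869072 0.20552761] [[-9.51783502e-01  3.06770540e-01 -3.30075290e-05]
 [ 3.06770536e-01  9.51783500e-01  8.50198187e-05]
 [ 5.74975972e-05  7.07947234e-05 -9.99999996e-01]] 0.09406616281660787 [ 0.28605285 -0.41862204 -0.36080019]
scene_1.png
side_2.png
wrist_3.png
```

View pics/wrist_3.png

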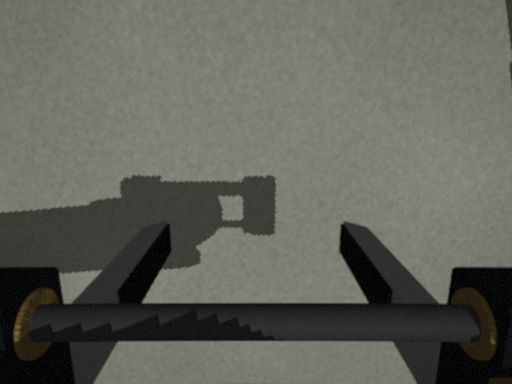

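The move was refused because every row needs all five keys. The wrist picture shows only bench and the open fingers (tips near rows 225–300). I'll resend it in full.

Request:
{"fn": "step_arm", "kwargs": {
  "plan": [
    {"x":-44,"y":-37,"z":0,"yaw":0,"gripper":0},
    {"x":-44,"y":-37,"z":0,"yaw":0,"gripper":0},
    {"x":-44,"y":-37,"z":0,"yaw":0,"gripper":0},
    {"x":-44,"y":-37,"z":0,"yaw":0,"gripper":0},
    {"x":-44,"y":-37,"z":0,"yaw":0,"gripper":0},
    {"x":-44,"y":-37,"z":0,"yaw":0,"gripper":0},
    {"x":-44,"y":-37,"z":0,"yaw":0,"gripper":0},
    {"x":-44,"y":-37,"z":0,"yaw":0,"gripper":0},
    {"x":-44,"y":-37,"z":0,"yaw":0,"gripper":0},
    {"x":-44,"y":-37,"z":0,"yaw":0,"gripper":0},
    {"x":-44,"y":-37,"z":0,"yaw":0,"gripper":0},
    {"x":-44,"y":-37,"z":0,"yaw":0,"gripper":0}
  ]
}}

```text
time_s: 2.25
ee_pos: [0.5037, 0.1336, 0.2054]
tcp_rot: [[-0.953, 0.304, -0.001], [0.304, 0.953, 0.001], [0.001, 0.001, -1.0]]
wrist_force: [-0.3, 0.5, -0.1]
grip_width: 0.0008
grip_force: 0.0
```

```bash
python3 - <<'E'
from h import *
look(["wrist"])
o=manip.get_obs(); print(o["time_s"],o["ee_pos"],o["tcp_rot"],o["grip_width"],o["wrist_force"],o["joint_pos"])
E
ls pics
```

```text
wrist 4
bar_top 0.78 [268.1 205.9] [0.5315 0.1392 0.058 ]
round_top 0.79 [230.  145.4] [0.4636 0.1226 0.058 ]
square_top 0.68 [200.8 241.1] [0.5462 0.0633 0.058 ]
small_top 0.74 [167.1 181.7] [0.4783 0.0532 0.058 ]
2.5 [0.50417096 0.13271911 0.20548806] [[-9.52429553e-01  3.04758779e-01 -1.83395863e-04]
 [ 3.04758718e-01  9.52429543e-01  2.98194599e-04]
 [ 2.65549060e-04  2.28117861e-04 -9.99999939e-01]] 0.0006113433417720965 [-0.63014105 -0.99561492 -0.31012637] [-0.36171087  0.44539211  0.07249511  1.87532125 -0.0430568   0.82245173
  0.9941537 ]
scene_1.png
side_2.png
wrist_3.png
wrist_4.png
```

View pics/wrist_4.png

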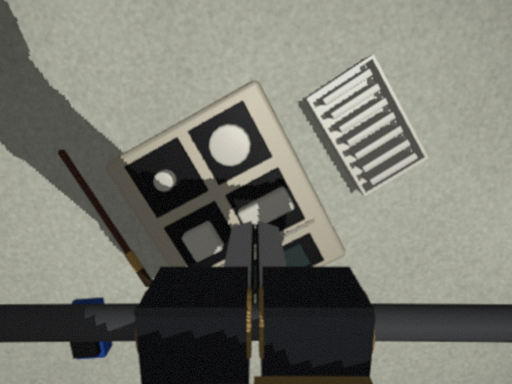

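The wrist view shows the round key whole at (230,145). The bar at (268,206) is partly hidden by the fingers, with small at (167,182) and square at (201,241). Next I move over the bar and stop 10 mm above it.

Request:
{"fn": "step_arm", "kwargs": {
  "plan": [
    {"x":-2.9,"y":1.5,"z":4,"yaw":0,"gripper":0},
    {"x":-2.9,"y":1.5,"z":8,"yaw":0,"gripper":0},
    {"x":-2.9,"y":1.5,"z":12,"yaw":0,"gripper":0},
    {"x":-2.9,"y":1.5,"z":13.7,"yaw":0,"gripper":0},
    {"x":-2.9,"y":1.5,"z":13.7,"yaw":0,"gripper":0}
  ]
}}

```text
time_s: 3.12
ee_pos: [0.5363, 0.1371, 0.0679]
tcp_rot: [[-0.952, 0.306, -0.002], [0.306, 0.952, -0.0], [0.001, -0.001, -1.0]]
wrist_force: [0.3, 0.9, 0.2]
grip_width: 0.0005
grip_force: 0.0
```

Run:
```python
from h import *
ps=[manip.grab_frame(c)["pixels"][:,:,::-1] for c in("scene","side")]
a=cv2.resize(ps[0][130:260,200:370],None,fx=2.3,fy=2.3,interpolation=cv2.INTER_CUBIC);b=cv2.resize(ps[1][150:280,190:360],None,fx=2.3,fy=2.3,interpolation=cv2.INTER_CUBIC)
cv2.imwrite("pics/n1.png",np.hstack([a,b]))
o=manip.get_obs(); print(o["time_s"],o["ee_pos"],o["wrist_force"])
```

```text
3.225 [0.53778006 0.13731812 0.06962403] [ 0.74077043 -0.75238352  1.73248083]
```

View pics/n1.png

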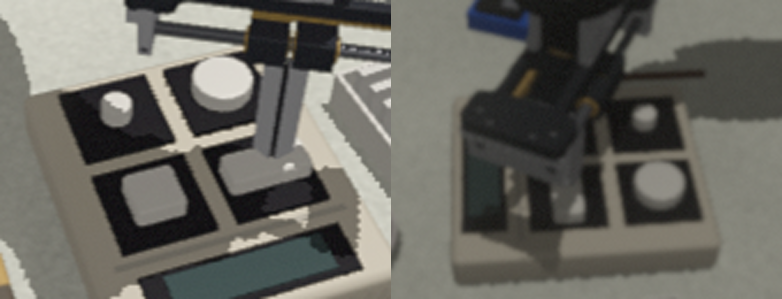

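The fingertips are above the bar (left crop near (275,155)) and clear of the other keys. Pressing now.

Request:
{"fn": "step_arm", "kwargs": {
  "plan": [
    {"x":0,"y":0,"z":0.8,"yaw":0,"gripper":0},
    {"x":0,"y":0,"z":1.3,"yaw":0,"gripper":0},
    {"x":0,"y":0,"z":1.8,"yaw":0,"gripper":0},
    {"x":0,"y":0,"z":2.0,"yaw":0,"gripper":0},
    {"x":0,"y":0,"z":2.0,"yaw":0,"gripper":0},
    {"x":0,"y":0,"z":2.0,"yaw":0,"gripper":0}
  ]
}}

```text
time_s: 3.98
ee_pos: [0.5377, 0.1372, 0.0509]
tcp_rot: [[-0.952, 0.307, 0.002], [0.307, 0.952, 0.001], [-0.002, 0.002, -1.0]]
wrist_force: [-3.7, -1.4, 22.1]
grip_width: 0.0001
grip_force: 11.2
```

The bar is on its stop (22 N, z = 50.9 mm). Now I lift and move over the round key.

Request:
{"fn": "step_arm", "kwargs": {
  "plan": [
    {"x":0,"y":0,"z":-2,"yaw":0,"gripper":0},
    {"x":0,"y":0,"z":-5,"yaw":0,"gripper":0},
    {"x":0,"y":0,"z":-5,"yaw":0,"gripper":0},
    {"x":3.5,"y":-1.7,"z":-5,"yaw":0,"gripper":0},
    {"x":6.5,"y":-3.45,"z":-5,"yaw":0,"gripper":0},
    {"x":6.5,"y":-3.45,"z":-5,"yaw":0,"gripper":0},
    {"x":6.5,"y":-3.45,"z":-2,"yaw":0,"gripper":0},
    {"x":6.5,"y":-3.45,"z":-2,"yaw":0,"gripper":0}
  ]
}}

```text
time_s: 4.97
ee_pos: [0.4636, 0.1238, 0.0667]
tcp_rot: [[-0.952, 0.307, -0.003], [0.307, 0.952, -0.001], [0.003, -0.002, -1.0]]
wrist_force: [0.1, -0.1, 0.6]
grip_width: 0.0002
grip_force: 0.0
```

Run:
```python
from h import *
ps=[manip.grab_frame(c)["pixels"][:,:,::-1] for c in("scene","side")]
a=cv2.resize(ps[0][130:260,200:370],None,fx=2.3,fy=2.3,interpolation=cv2.INTER_CUBIC);b=cv2.resize(ps[1][150:280,190:360],None,fx=2.3,fy=2.3,interpolation=cv2.INTER_CUBIC)
cv2.imwrite("pics/n2.png",np.hstack([a,b]))
o=manip.get_obs(); print(o["time_s"],o["ee_pos"],o["wrist_force"])
```

```text
5.075 [0.46474932 0.12401511 0.06823368] [-0.15886493  0.46999549  0.40842977]
```

View pics/n2.png

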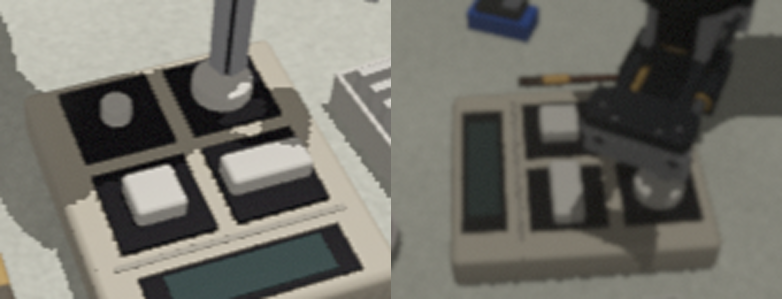

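The bar is back up, and the fingertips are over the round key (left crop near (230,75)). Pressing it, then lifting clear.

Request:
{"fn": "step_arm", "kwargs": {
  "plan": [
    {"x":0,"y":0,"z":0.8,"yaw":0,"gripper":0},
    {"x":0,"y":0,"z":1.3,"yaw":0,"gripper":0},
    {"x":0,"y":0,"z":1.8,"yaw":0,"gripper":0},
    {"x":0,"y":0,"z":2.0,"yaw":0,"gripper":0},
    {"x":0,"y":0,"z":2.0,"yaw":0,"gripper":0},
    {"x":0,"y":0,"z":2.0,"yaw":0,"gripper":0}
  ]
}}

```text
time_s: 5.82
ee_pos: [0.4652, 0.1242, 0.0508]
tcp_rot: [[-0.952, 0.307, 0.002], [0.307, 0.952, 0.001], [-0.002, 0.002, -1.0]]
wrist_force: [-4.5, -1.1, 27.9]
grip_width: 0.0004
grip_force: 14.0
```

Request:
{"fn": "step_arm", "kwargs": {
  "plan": [
    {"x":0,"y":0,"z":-2,"yaw":0,"gripper":0},
    {"x":0,"y":0,"z":-7,"yaw":0,"gripper":0},
    {"x":0,"y":0,"z":-12,"yaw":0,"gripper":0},
    {"x":0,"y":0,"z":-12,"yaw":0,"gripper":0},
    {"x":0,"y":0,"z":-12,"yaw":0,"gripper":0}
  ]
}}

```text
time_s: 6.45
ee_pos: [0.4638, 0.1239, 0.168]
tcp_rot: [[-0.952, 0.307, -0.001], [0.307, 0.952, -0.0], [0.001, -0.0, -1.0]]
wrist_force: [-0.1, 0.2, -0.1]
grip_width: 0.0004
grip_force: 0.0
```

Run:
```python
from h import *
o=manip.get_obs(); print(o["time_s"],o["ee_pos"],o["wrist_force"])
if o["ee_pos"][2]>.12: print(manip.finish_job())
```

```text
6.45 [0.46383319 0.12391789 0.16800169] [-0.1091658   0.17662075 -0.14467953]
the job is handed in; nothing more can be done
None
```

I pressed the bar key, then the large round key, each down to its stop and released, and handed the job in at 6.45 s with the arm clear; no verdict came back, and I took no picture after releasing the round key.

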